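# Latch the specimen transport box

## Robot

A 6-joint arm with a two-finger parallel gripper is mounted at the origin on the work surface. World frame = base frame: x ahead of the robot, y to its left, z up, the work surface at z = 0. Lengths are in m, angles in rad, forces in N, time in s.
With the tool pointing down it reaches from about 0.375 to 0.825 m from the base axis. Payload 5.5 kg.
Tool frame: the origin (TCP) lies at the very end of the fingers, on their centre line; the grasp point (between the pads) lies 19 mm behind it (ctrl.tcp_to_grasp is the distance from the TCP to the grasp point, in m); z points along the fingers, y is the direction in which the jaws open and shut (so a half turn about z gives the same grasp; the last joint's range is limited). The gripper opens to 85 mm and grips with 20 to 120 N. Pads are 22 mm wide; open, the fingers measure 114 mm over their backs; the gripper's body (76 mm by 85 mm) begins 54 mm behind the grasp point. The pads swing forward as they close: fully open they stand 13 mm farther back than shut.
Start: joints at [-1.151, 0.314, -0.047, 1.21, 0, 1.571], TCP at [0.245, -0.548, 0.202] pointing down, gripper open.
Joint ranges: [-2.67, 2.67], [-0.69, 1.73], [-1.03, 1.25], [-2.08, 2.16], [-1.42, 1.45], [-3.14, 3.14]. Speed limits (rad/s): [2.39, 2.39, 3.01, 3.14, 3.14, 3.14].

## Interface

Orientations are given as a unit quaternion [x, y, z, w].
In Python, from bench import ctrl gives the robot as it stands.
- The arm moves only by the tool servo_tool, never from a script. Its argument "commands" is a list of rows, each a list of 4 numbers: the shift along the tool's x, y, z in mm, then the turn about the tool's z in rad. In form: [[dx, dy, dz, spin], ...]. A call has 1 to 8 rows; each row is the pose to reach, as a shift and turn from the pose commanded when the call began, along the tool's axes at that moment; what a row does not reach only later rows make up. A row lasts 1/12 s, in which the tool goes at most 41.7 mm and 7.16 degrees, less where a joint would pass 70% of its speed; a pose out of reach is approached as far as the arm can. A call with a gripper value outside its range is refused whole. "hand" is the finger opening in mm, from 0 to 85.4, set as the call begins (left out, the last holds). The fingers move at their own pace and stop on an object; "squeeze" is the grip in N (left out, the last holds). Time passes only in rows, so rows that repeat a pose let the fingers close. It gives the time, the measured TCP pose, the force and the opening at its end, in the units of the state.
- ctrl.read_state(): the state, without advancing time (a new reading comes with each control period).
- ctrl.capture(name): name is "scene" or "top"; returns (picture, depth): 480x640x3 uint8, blue, green, red; 480x640 float32, m along the optical axis (not along the pixel's ray), 0 where there is no reading.
- ctrl.get_calibration(name): a dict with "fx", "fy", "cx", "cy" (pixels), "rvec" (rotation vector, rad) and "tvec" (3), from world to camera coordinates, as OpenCV has them. Camera axes: x right, y down, z forward; pixel columns grow to the right and rows downward; lengths in m; the calibration is good to about 2 mm. A picture is of the moment at which its call begins. get_calibration takes no time and is no camera call.
- ctrl.close_job(): hands the job in, once; it reports no verdict.
The state is a dict: "time_s": time; "q": joint angles; "joint_vel": joint speeds; "effort": joint torques, N m; "eef_pos": TCP position; "tool_rot": TCP orientation; "contact_force": force on the tool from outside, world axes, zero at the start; "ft_torque": the same for the moment, N m; "width": finger opening in m.
Only numpy, scipy, OpenCV 4.12 (cv2) and the standard library are available. Lean on these libraries where they do the work, as an engineer would, in place of code of your own. Each camera call takes 0.05 s, during which the arm holds its last target.

## Task

The sliding lid of the white specimen transport box stands slightly open against its rubber seal. Fold the latch's claw over so that it hooks behind the keeper bar on the lid, then swing the lever over and all the way down so that it lies flat and stays there with the lid drawn tight. Leave the other things where they are.

Things in the scene. Friction and masses are not known exactly. Their poses are not given: they have to be found in the camera images.
- case: White box fixed to the table, 200 (x) x 300 (y) x 95 mm high; origin at the centre of its underside, z up. Its +y is called 'ahead', -y 'back'. A fixed deck covers the back half, a grey sliding lid 170 mm wide, flush with it, the half ahead, between rails 14 mm wide and 6 mm higher. A steel draw latch lies across the seam: base on the deck, keeper on the lid.
- latch_pivot (a point): Axis of the latch lever, on the box (35 mm back of the box's centre, 108 mm above the table, 13 mm over the deck). Same axes as the box; the lever and the claw both turn about lines parallel to the box's x axis.
- lever (a joint): Lever angle, rad. 0: shut, level, pointing back, 13 mm over the deck; grows as the lever rises and comes over ahead: 1.57 upright, 2.5 at most, leaning ahead over the claw. Starts at 1.9 to 2.3. A steel plate 27 mm wide, 5 mm thick, reaching 56 mm from the pivot. It stays where it is left; pushing near its tip takes 1 to 5 N.
- lever_tip (a point): Middle of the lever's free end, 56 mm from the pivot.
- claw (a joint): Angle of the claw to the lever, rad. Elevation of the claw (0 level ahead, 1.57 upright, more leans back) = 0.155 - lever + claw. At the start it rests thrown back against its stop: claw = 4.2, elevation 2.05 to 2.45. It swings almost freely: pushed a little ahead of upright, it falls ahead by its own weight, on to the keeper.
- claw_lip (a point): Inner face of the claw's turned-down lip, 68 mm from the pin. Claw: two 4 mm rods, 40 mm over all, carry a plate 40 mm wide, 46 to 71 mm from the pin, with a 13 mm lip bent down at its end. It passes over the lever's end without touching. Axes: y from the pin along the claw, z out of its upper face (on top when hooked).
- lid (a joint): Position of the sliding lid, m. 0: drawn fully shut; it rests at about 0.007 on its soft seal, and pulls back at the hooked claw with about 12 N when shut.
- keeper_bar (a point): Centre of the keeper bar on the lid: a level steel bar 6 mm thick, 28 mm long, along the box's x, on a block, 19 mm above the lid; 57 mm ahead of the pivot at the start, 50 mm when drawn shut. Axes as the box. When hooked, the claw's plate lies on the bar and its lip hangs just ahead of it.
- tape_mid (a point): Centre of a roll of white tape, 58 mm across, 25 mm high, loose, on the lid.
- carton_mid (a point): Centre of a small cardboard carton, 55 x 100 x 50 mm high, loose, on the table beyond the box.
- marker_mid (a point): Centre of a marker pen 135 mm long, 17 mm thick, loose, on the table on the robot's side of the box.
- gel_mid (a point): Centre of a white hand-gel bottle, 68 mm across, 150 mm tall, at the right.
- tray_mid (a point): Centre of a steel tray 190 x 100 x 30 mm, at the right.
- spray_mid (a point): Centre of a white bottle with a green cap, 80 mm across, 170 mm tall, at the left.
- claw_pin (a point): Cross pin of the lever on which the claw hangs: 14 mm back of and 4 mm below the pivot when the lever is shut; it turns about the pivot with the lever, at 14.6 mm.

How it is judged:
On the way:
1. the claw hangs over the keeper bar, its lip beyond the bar, while the lever is still up (y of claw_lip in the frame of keeper_bar between 0.001 and 0.022 m and z of claw_lip in the frame of keeper_bar between -0.012 and 0.004 m and value of joint lever above 0.8 rad), for 0.2 s.
At the end, for the whole second after the job is handed in: The lever lies shut (below 0.12 rad) and at rest, the lid is drawn to within 3 mm of fully shut, and the claw is still hooked: its lip 1 to 8 mm ahead of the keeper bar's centre and level with it within 5 mm (value of joint lever below 0.12 rad and value of joint lid below 0.003 m and y of claw_lip in the frame of keeper_bar between 0.001 and 0.008 m and z of claw_lip in the frame of keeper_bar between -0.006 and 0.005 m and velocity of joint lever between -0.1 and 0.1 rad/s); the robot touches nothing.
It fails at once if another thing is shifted by more than 30 mm (distance of any of tape_mid, carton_mid, marker_mid, gel_mid, tray_mid, spray_mid from where it was at the start of the episode above 0.03 m).
It also fails if it takes over 40 s, if anything falls off the work surface, if the arm or the gripper's body presses on something with over 40 N, if the wrist force passes 120 N, or if a joint passes its speed limit or range.

## Working session

There is one attempt and no reset: what is moved stays moved. The work goes in short steps, Python scripts to look and compute and a tool call to move; the robot and the scene stay as the last step left them, time stands still between calls to the robot, and variables do not carry over. Pictures are saved under pics/ and viewed, and the job is handed in when it is done.

Besides the shell and the picture viewer there is one more tool, called after ">>>" by a JSON object that holds its "fn" and its "kwargs", one argument or row to a line. servo_tool: Moves the arm, as the interface text tells. Its arguments: {"type":"object","properties":{"commands":{"type":"array"},"hand":{"type":"number"},"squeeze":{"type":"number"}},"required":["commands"]}

```bash
ls; mkdir -p pics; python3 - <<'E'
from bench import ctrl
import cv2,numpy as np
for n in ("scene","top"):
    im,d=ctrl.capture(n); cv2.imwrite(f"pics/{n}0.png",im); np.save(f"pics/{n}0.npy",d)
    c=ctrl.get_calibration(n); print(n,c)
    R=cv2.Rodrigues(np.array(c["rvec"],float))[0]; print(-R.T@np.array(c["tvec"]).ravel())
s=ctrl.read_state(); print(s)
E
```

```text
pics
scene {'fx': 490.96842854986687, 'fy': 490.96842854986687, 'cx': 324.96605788732177, 'cy': 243.57323649249707, 'rvec': array([ 1.95989526,  1.12802064, -0.58977437]), 'tvec': array([-0.25252504, -0.19417449,  1.56813225])}
[ 1.33087654 -0.46315869  0.75813128]
top {'fx': 518.4908414360857, 'fy': 518.4908414360857, 'cx': 317.9216111739682, 'cy': 235.85860911838324, 'rvec': array([ 2.13855386, -2.11919631,  0.17567222]), 'tvec': array([-0.00847085,  0.56204988,  1.1520017 ])}
[ 0.35755883 -0.01224206  1.23088649]
{'time_s': 0.1, 'q': array([-1.15098862e+00,  3.14137861e-01, -4.79835433e-02,  1.21018388e+00,
       -2.08724422e-05,  1.57077923e+00]), 'joint_vel': array([-0.00094986, -0.00338128,  0.00287478,  0.00145555, -0.00091951,
       -0.0013644 ]), 'effort': array([ 9.23189473e-04, -5.40764844e+01,  3.40542233e+01,  1.12216457e-02,
        5.29138811e-05,  1.12700266e-05]), 'eef_pos': array([ 0.24431594, -0.54739242,  0.20092931]), 'tool_rot': array([ 9.78048892e-01,  2.08374174e-01, -1.67408653e-04, -7.35746365e-04]), 'contact_force': array([-0.70928891,  0.84017622, -0.20674486]), 'ft_torque': array([ 0.02199982, -0.02633649,  0.00823158]), 'width': 0.0850029546409501}
```

View pics/scene0.png

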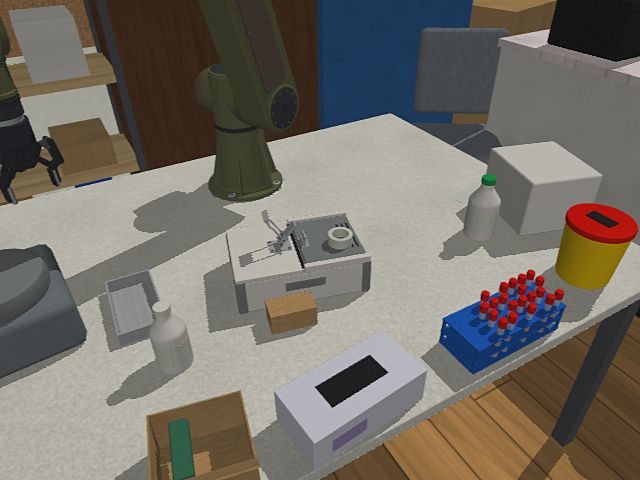

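View pics/top0.png

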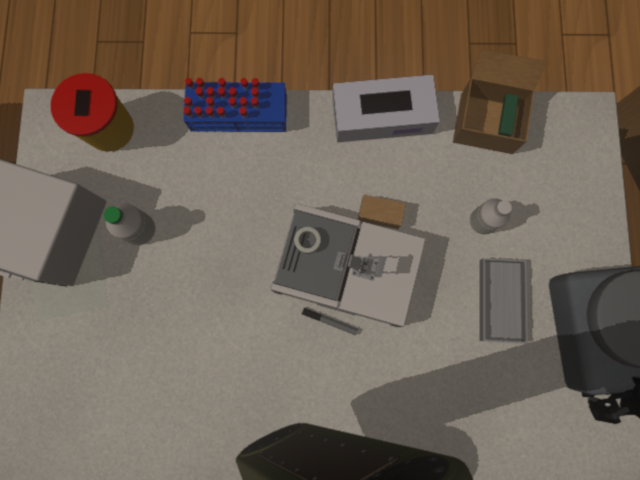

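The scene view shows the box near (300,255), with the latch at about (280,235). In the top view the latch is at about (370,263), with the claw thrown back (to the right, world −y) and the tape roll on the lid at (307,239). I'll zoom in to measure.

```bash
python3 - <<'E'
import cv2,numpy as np
im=cv2.imread("pics/top0.png"); c=im[195:335,260:440]; cv2.imwrite("pics/topz.png",cv2.resize(c,None,fx=4.3,fy=4.2,interpolation=cv2.INTER_CUBIC))
im=cv2.imread("pics/scene0.png"); c=im[195:315,220:380]; cv2.imwrite("pics/scenez.png",cv2.resize(c,None,fx=5,fy=5,interpolation=cv2.INTER_CUBIC))
E
```

```text
(no output)
```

View pics/topz.png

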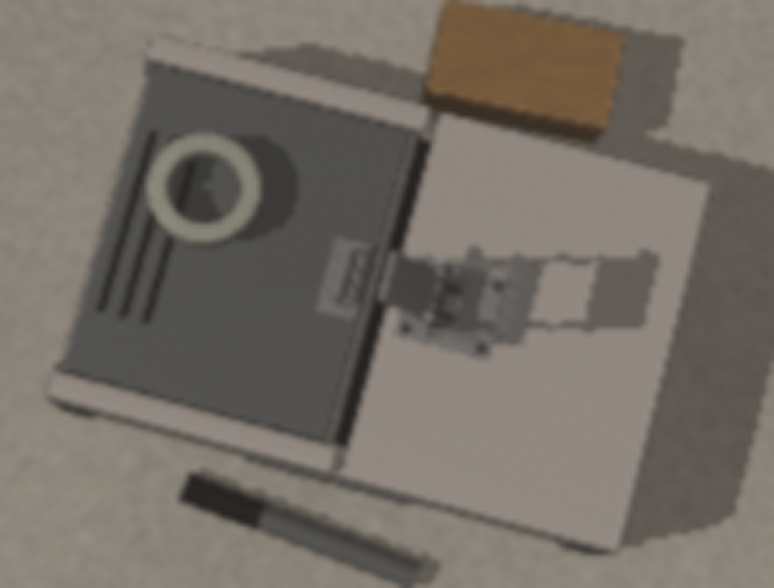

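View pics/scenez.png

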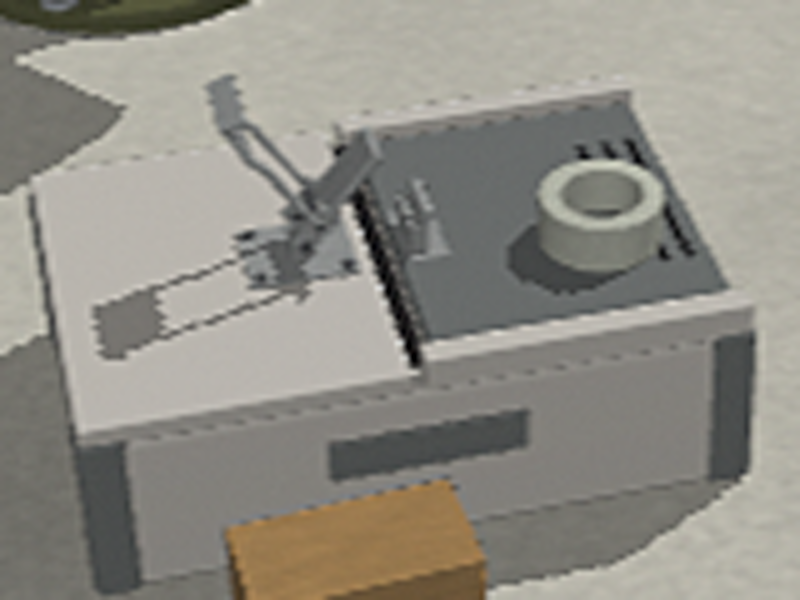

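```bash
cat > h.py <<'E'
import numpy as np,cv2
from bench import ctrl
from scipy.spatial.transform import Rotation as Ro
def cam(n):
    c=ctrl.get_calibration(n); R=cv2.Rodrigues(np.array(c["rvec"],float))[0]
    return np.array([[c["fx"],0,c["cx"]],[0,c["fy"],c["cy"]],[0,0,1]]),R,np.array(c["tvec"]).ravel()
def cloud(n,d):
    K,R,t=cam(n); v,u=np.mgrid[:480,:640]
    P=np.stack([(u-K[0,2])/K[0,0]*d,(v-K[1,2])/K[1,1]*d,d],-1)
    return (P-t)@R
def ray(n,u,v,z):
    K,R,t=cam(n); o=-R.T@t; w=R.T@np.linalg.inv(K)@np.array([u,v,1.]); return o+w*(z-o[2])/w[2]
def proj(n,p):
    K,R,t=cam(n); q=K@(R@np.asarray(p)+t); return q[:2]/q[2]
E
python3 - <<'E'
from h import *
# corners top view
pts=[(438,118,-.150+.15,.1,.095),(706,183,-.15,.1,.095),(614,548,-.15,-.1,.095),(150,42,.15,.1,.101),(52,378,.15,-.1,.101)]
A=[];B=[]
for u,v,by,bx,z in pts:
    p=ray("top",260+u/4.3,195+v/4.2,z); A.append((bx,by)); B.append(p[:2]); print((bx,by),p.round(4))
A=np.array(A);B=np.array(B)
A0=A-A[1:].mean(0);B0=B-B[1:].mean(0);A0=A0[1:];B0=B0[1:]
th=np.arctan2((A0[:,0]*B0[:,1]-A0[:,1]*B0[:,0]).sum(),(A0*B0).sum()); print("sign check", th)
d=np.load("pics/top0.npy"); P=cloud("top",d)
m=(P[...,2]>.085)&(P[...,2]<.106); m[:190]=0;m[340:]=0;m[:,:260]=0;m[:,440:]=0
m=cv2.morphologyEx(m.astype(np.uint8),cv2.MORPH_OPEN,np.ones((3,3))).astype(bool)
q=P[m][:,:2]; r=cv2.minAreaRect((q*1000).astype(np.float32)); print(r,cv2.boxPoints(r).round(1), m.sum())
deck=P[m]; print(np.percentile(deck[:,2],[5,50,95]))
E
```

```text
(0.1, 0.0) [ 0.5838 -0.1015  0.095 ]
(0.1, -0.15) [ 0.5499 -0.2395  0.095 ]
(-0.1, -0.15) [ 0.3594 -0.1886  0.095 ]
(0.1, 0.15) [0.6225 0.0484 0.101 ]
(-0.1, 0.15) [0.4436 0.095  0.101 ]
sign check -0.2646994190941741
((494.05279541015625, -70.53770446777344), (300.4592590332031, 201.2058868408203), 75.26323699951172) [[ 358.5 -190.2]
 [ 553.1 -241.4]
 [ 629.6   49.2]
 [ 435.   100.3]] 11104
[0.09069906 0.09463267 0.09994889]
```

```bash
cat >> h.py <<'E'
C=np.array([.494,-.0705]); psi=np.deg2rad(75.26-90); BX=np.array([np.cos(psi),np.sin(psi)]); BY=np.array([-np.sin(psi),np.cos(psi)])
PV=np.r_[C-.035*BY,.108]
def bp(x,y,z): # box axes rel. to pivot, mm -> world
    return PV+np.r_[(x*BX+y*BY),z]/1000
def inv(p):
    d=np.asarray(p)-PV; return np.array([d[:2]@BX,d[:2]@BY,d[2]])*1000
def pin(a): return np.array([-14*np.cos(a)-4*np.sin(a),14*np.sin(a)-4*np.cos(a)])
E
python3 - <<'E'
from h import *
f=lambda p:((proj("scene",p)-[220,195])*5).round()
g=lambda p:((proj("top",p)-[260,195])*[4.3,4.2]).round()
print("keeper",f(bp(0,57,6)),g(bp(0,57,6)),"pivot",f(PV),g(PV))
for a in (1.9,2.0,2.1,2.2,2.3):
    t=bp(0,-56*np.cos(a),56*np.sin(a)); e=.155-a+4.2; p=pin(a)
    l=bp(0,p[0]+71*np.cos(e),p[1]+71*np.sin(e))
    print(a,e.__round__(2),"tip",f(t),g(t),"clawend",f(l),g(l), inv(l).round())
for n in ("scene","top"):
    P=cloud(n,np.load(f"pics/{n}0.npy")).reshape(-1,3)
    q=(P-PV); b=np.c_[q[:,:2]@BX,q[:,:2]@BY,q[:,2]]*1000
    m=(abs(b[:,0])<22)&(b[:,2]>22)&(b[:,2]<100)&(abs(b[:,1])<80)
    k=b[m]; k=k[np.argsort(k[:,1])]; print(n); print(k.round().astype(int).tolist())
E
```

```text
keeper [421. 199.] [338. 270.] pivot [300. 229.] [447. 300.]
1.9 2.46 tip [332. 126.] [419. 278.] clawend [169. 138.] [567. 315.] [ -0. -54.  60.]
2.0 2.36 tip [344. 128.] [408. 276.] clawend [182. 126.] [555. 311.] [  0. -48.  65.]
2.1 2.25 tip [355. 131.] [398. 274.] clawend [197. 115.] [543. 306.] [ -0. -41.  69.]
2.2 2.15 tip [366. 135.] [389. 273.] clawend [212. 106.] [529. 302.] [  0. -34.  73.]
2.3 2.06 tip [375. 140.] [379. 271.] clawend [228.  97.] [515. 297.] [ -0. -27.  76.]
scene
[[-6, -36, 75], [7, -36, 75], [17, -35, 74], [-12, -35, 74], [2, -35, 75], [15, -35, 75], [-14, -35, 75], [-2, -34, 74], [10, -34, 74], [-2, -34, 77], [22, -34, 71], [21, -34, 74], [-19, -34, 75], [21, -34, 76], [5, -34, 74], [6, -33, 77], [-8, -33, 76], [16, -33, 75], [-14, -33, 75], [13, -32, 76], [-3, -32, 74], [20, -32, 67], [-18, -32, 75], [19, -32, 69], [-5, -32, 75], [19, -32, 72], [7, -32, 75], [20, -32, 75], [7, -31, 77], [-9, -31, 75], [17, -31, 75], [-10, -31, 77], [15, -31, 77], [2, -31, 76], [21, -30, 65], [1, -30, 78], [-17, -30, 75], [10, -30, 76], [22, -30, 76], [17, -30, 68], [8,
[... 6838 characters left out ...]
, 29, 38], [-7, 29, 36], [11, 29, 35], [2, 29, 39], [-14, 30, 38], [-5, 30, 36], [3, 30, 41], [12, 30, 39], [-12, 30, 40], [-3, 30, 38], [5, 31, 42], [-10, 31, 39], [-2, 31, 43], [7, 31, 42], [-8, 31, 39], [1, 32, 41], [10, 32, 40], [-6, 32, 42], [3, 32, 42], [12, 32, 41], [-12, 32, 37], [-4, 32, 42], [5, 33, 41], [-10, 33, 40], [-2, 33, 42], [7, 33, 41], [-9, 33, 45], [0, 34, 45], [9, 34, 42], [-7, 34, 42], [2, 34, 43], [11, 34, 40], [-14, 34, 45], [-4, 34, 40], [4, 35, 41], [13, 35, 40], [-12, 35, 47], [-3, 35, 44], [7, 35, 39], [-9, 35, 42], [0, 36, 42], [8, 36, 45], [-7, 36, 44], [2, 36, 41], [10, 36, 44], [-5, 37, 41], [3, 37, 43], [12, 37, 45], [-12, 37, 44], [-3, 37, 39], [6, 37, 41]]
```

The depth points put the lever tip at about (y 36, z 44) mm from the pivot, so lever ≈ 2.25. The claw's end is at about (−31, 76), so its elevation is ≈ 2.1. Next I work out the approach, with tool x along the box's +y and the fingers closed.

```bash
cat >> h.py <<'E'
def plan(*targets):
    s=ctrl.read_state(); R=Ro.from_quat(s["tool_rot"]); M=R.as_matrix()
    print("t",round(s["time_s"],2),"tcp box mm",inv(s["eef_pos"]).round(1),"tilt z",M[:,2].round(3),"F",s["contact_force"].round(1),"w",round(s["width"],4),"q",s["q"].round(2))
    des=np.array([*BY,0]); x=M.T@des; print("spin needed",np.arctan2(x[1],x[0]).round(3))
    for t in targets: print(t,"->",(M.T@(bp(*t)-s["eef_pos"])*1000).round(1))
E
python3 - <<'E'
from h import *
plan((0,-80,150),(0,-80,55))
E
```

```text
t 0.1 tcp box mm [-120.1 -489.7   92.9] tilt z [-0.001  0.001 -1.   ] F [-0.7  0.8 -0.2] w 0.085 q [-1.15  0.31 -0.05  1.21 -0.    1.57]
spin needed -0.894
(0, -80, 150) -> [ 350.3 -244.2  -56.7]
(0, -80, 55) -> [ 350.3 -244.    38.3]
```

>>> {"fn": "servo_tool", "kwargs": {
  "commands": [
    [0,0,-35,0],
    [30,-20,-57,-0.1],
    [65,-45,-57,-0.2],
    [100,-70,-57,-0.3],
    [135,-95,-57,-0.4],
    [170,-119,-57,-0.5],
    [205,-143,-57,-0.6],
    [240,-167,-57,-0.7]
  ],
  "hand": 0
}}

```text
time_s: 0.77
eef_pos: [0.3924, -0.3015, 0.2585]
tool_rot: [0.846, 0.533, -0.0, -0.0]
contact_force: [1.4, -0.1, 0.5]
width: 0.0001
```

```bash
python3 - <<'E'
from h import *
plan((0,-80,150),(0,-80,55))
E
```

```text
t 0.77 tcp box mm [ -39.5 -214.2  150.5] tilt z [-0.  0. -1.] F [ 1.4 -0.1  0.5] w 0.0001 q [-0.66  0.1  -0.19  1.29  0.    1.36]
spin needed -0.189
(0, -80, 150) -> [139.3  13.5   0.5]
(0, -80, 55) -> [139.2  13.5  95.5]
```

>>> {"fn": "servo_tool", "kwargs": {
  "commands": [
    [33,3,0,-0.1],
    [66,6,0,-0.189],
    [100,10,0,-0.189],
    [128,12,0,-0.189],
    [128,12,0,-0.189],
    [128,12,0,-0.189]
  ]
}}

```text
time_s: 1.27
eef_pos: [0.4589, -0.1922, 0.2583]
tool_rot: [0.792, 0.61, -0.0, -0.0]
contact_force: [0.3, 0.6, -0.4]
width: 0.0
```

```bash
python3 - <<'E'
from h import *
plan((0,-80,150),(0,-75,55))
E
```

```text
t 1.27 tcp box mm [ -2.9 -91.7 150.3] tilt z [-0.001  0.    -1.   ] F [ 0.3  0.6 -0.4] w 0.0 q [-0.4   0.1  -0.18  1.29 -0.    1.43]
spin needed -0.002
(0, -80, 150) -> [11.7  2.9  0.3]
(0, -75, 55) -> [16.7  3.  95.3]
```

Go down behind the claw, well clear of it (TCP y ≈ −75), and look.

>>> {"fn": "servo_tool", "kwargs": {
  "commands": [
    [5,3,30,0],
    [10,3,65,0],
    [12,3,92,0],
    [12,3,94,0],
    [12,3,94,0]
  ]
}}

```text
time_s: 1.68
eef_pos: [0.4627, -0.1829, 0.1635]
tool_rot: [0.794, 0.608, -0.001, -0.002]
contact_force: [-0.3, 0.4, 0.6]
width: -0.0003
```

```bash
cat >> h.py <<'E'
def look(name):
    im,d=ctrl.capture("scene"); c=im[150:290,220:380]; a=cv2.resize(c,None,fx=4,fy=4,interpolation=cv2.INTER_CUBIC)
    cv2.imwrite(f"pics/{name}.png",a); np.save(f"pics/{name}.npy",d)
    q=cloud("scene",d).reshape(-1,3)-PV
    return np.c_[q[:,:2]@BX,q[:,:2]@BY,q[:,2]]*1000
E
python3 - <<'E'
from h import *
look("s1")
plan((0,-45,55),(0,10,55))
E
```

```text
t 1.73 tcp box mm [ -0.1 -81.8  57.2] tilt z [-0.001 -0.    -1.   ] F [ 0.9  0.3 -0.2] w -0.0002 q [-0.38  0.14 -0.35  1.08 -0.    1.46]
spin needed -0.006
(0, -45, 55) -> [36.8 -0.1  2.2]
(0, 10, 55) -> [91.8 -0.4  2.2]
```

View pics/s1.png

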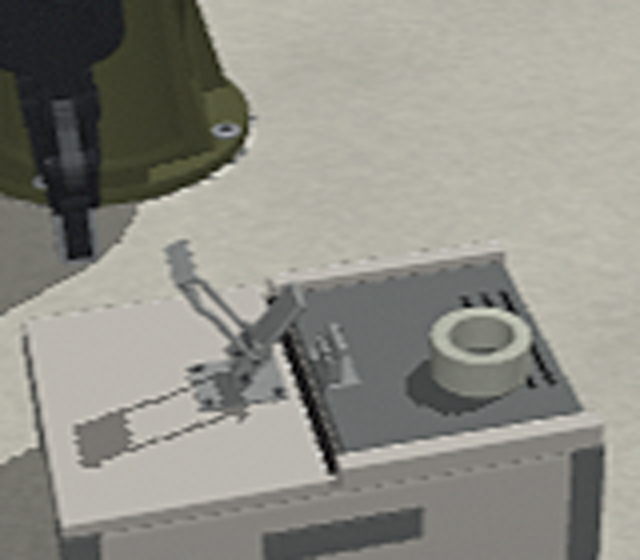

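The closed fingers end at about (78,258), behind the claw plate at (180,262), and both are in line with the latch. I push ahead gently.

>>> {"fn": "servo_tool", "kwargs": {
  "commands": [
    [15,0,2,0],
    [30,0,2,0],
    [42,0,2,0],
    [52,0,2,0],
    [60,0,2,0],
    [67,0,2,0],
    [74,0,2,0],
    [80,0,2,0]
  ]
}}

```text
time_s: 2.4
eef_pos: [0.4856, -0.1048, 0.1629]
tool_rot: [0.793, 0.609, 0.0, 0.0]
contact_force: [0.6, -0.2, 0.1]
width: 0.0002
```

```bash
python3 - <<'E'
from h import *
look("s2")
plan((0,10,55))
E
```

```text
t 2.45 tcp box mm [ 0.5  0.5 54.8] tilt z [ 0.     0.001 -1.   ] F [0.2 0.8 0.2] w 0.0002 q [-0.21  0.14 -0.36  1.07  0.    1.62]
spin needed -0.004
(0, 10, 55) -> [ 9.5 -0.6 -0.2]
```

View pics/s2.png

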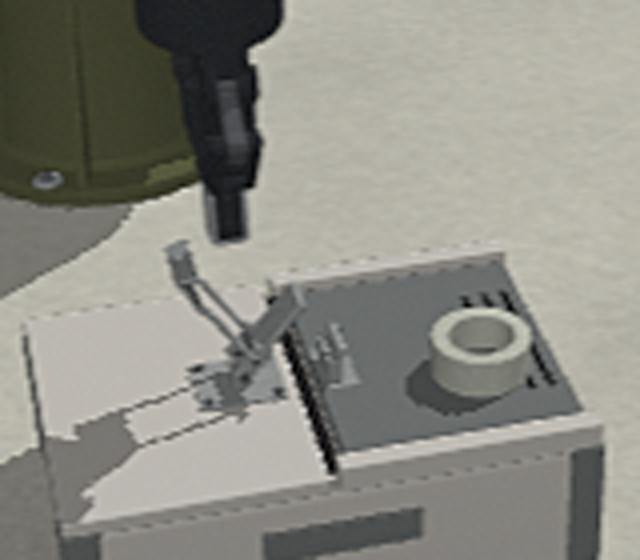

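```bash
python3 - <<'E'
from h import *
f=lambda p:((proj("scene",p)-[220,150])*4).round()
print(f(bp(0,0,55)),f(bp(0,0,75)),f(bp(11,0,55)))
d=np.load("pics/s2.npy"); q=cloud("scene",d)-PV
b=np.concatenate([(q[...,:2]@BX)[...,None],(q[...,:2]@BY)[...,None],q[...,2:]],-1)*1000
for v in (230,238,240):
    for u in (212,220,228,236,242):
        print((u,v),b[150+v//4,220+u//4].round(0))
for u,v in ((178,250),(185,270),(290,300)): print((u,v),b[150+v//4,220+u//4].round(0))
im,dd=ctrl.capture("top"); cv2.imwrite("pics/t2.png",cv2.resize(im[195:335,300:440],None,fx=4.2,fy=4.2,interpolation=cv2.INTER_CUBIC))
E
```

```text
[233. 283.] [231. 252.] [237. 293.]
(212, 230) [  9. -11.  98.]
(220, 230) [ 15.  -7. 101.]
(228, 230) [12. -2. 98.]
(236, 230) [14.  2. 98.]
(242, 230) [12.  4. 97.]
(212, 238) [  7. -11.  91.]
(220, 238) [11. -7. 93.]
(228, 238) [14. -3. 94.]
(236, 238) [ 6.  3. 89.]
(242, 238) [ 8.  4. 89.]
(212, 240) [  7. -11.  89.]
(220, 240) [ 6. -6. 88.]
(228, 240) [ 7. -2. 87.]
(236, 240) [ 5.  3. 85.]
(242, 240) [ 9.  4. 87.]
(178, 250) [ -9. -29.  77.]
(185, 270) [ 11. -28.  77.]
(290, 300) [ 7. 29. 42.]
```

View pics/t2.png

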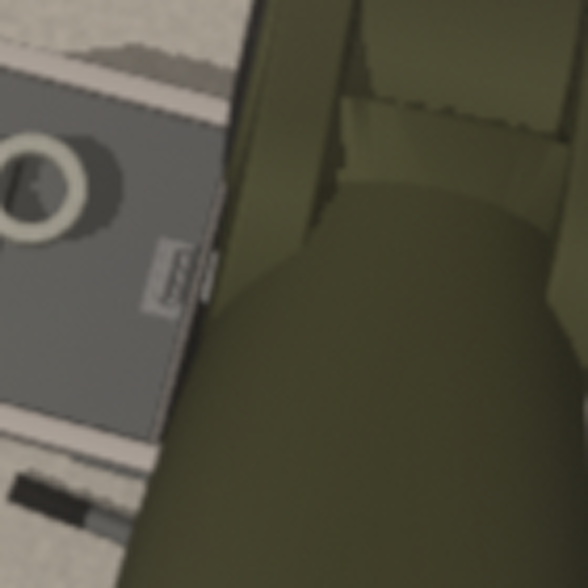

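```bash
python3 - <<'E'
from h import *
for n,y0 in (("s1",-82),("s2",0.5)):
    q=cloud("scene",np.load(f"pics/{n}.npy")).reshape(-1,3)-PV
    b=np.c_[q[:,:2]@BX,q[:,:2]@BY,q[:,2]]*1000
    m=(abs(b[:,0])<40)&(abs(b[:,1]-y0)<25)&(b[:,2]>60)&(b[:,2]<190)
    k=b[m]
    for z in range(75,190,8):
        w=k[(k[:,2]>=z)&(k[:,2]<z+8)]
        if len(w): print(n,z,len(w),"x",w[:,0].min().round(),w[:,0].max().round(),"y",w[:,1].min().round(),w[:,1].max().round())
s=ctrl.read_state(); print(s["eef_pos"],s["width"],ctrl.tcp_to_grasp,[a for a in dir(ctrl) if a[0]!='_'])
im,d=ctrl.capture("scene"); cv2.imwrite("pics/s2full.png",im)
E
```

```text
s1 83 13 x 1.0 7.0 y -94.0 -76.0
s1 91 25 x -7.0 13.0 y -95.0 -73.0
s1 99 38 x 1.0 14.0 y -95.0 -74.0
s1 107 35 x 2.0 15.0 y -94.0 -73.0
s1 115 26 x 3.0 14.0 y -93.0 -74.0
s1 123 2 x 16.0 25.0 y -92.0 -89.0
s1 131 26 x -8.0 33.0 y -96.0 -74.0
s1 139 23 x 12.0 39.0 y -97.0 -71.0
s1 147 10 x -6.0 39.0 y -100.0 -94.0
s1 155 24 x -12.0 33.0 y -101.0 -67.0
s1 163 33 x -3.0 27.0 y -101.0 -67.0
s1 171 31 x 5.0 38.0 y -101.0 -65.0
s1 179 49 x -11.0 39.0 y -103.0 -65.0
s1 187 31 x -13.0 38.0 y -103.0 -64.0
s2 75 3 x -11.0 14.0 y -24.0 -24.0
s2 83 12 x 5.0 9.0 y -11.0 7.0
s2 91 30 x -2.0 15.0 y -13.0 7.0
s2 99 30 x 0.0 16.0 y -14.0 8.0
s2 107 40 x -7.0 18.0 y -13.0 9.0
s2 115 29 x -4.0 16.0 y -13.0 9.0
s2 123 5 x -10.0 27.0 y -16.0 1.0
s2 131 33 x -8.0 36.0 y -16.0 9.0
s2 139 22 x 13.0 39.0 y -15.0 8.0
s2 147 16 x -15.0 18.0 y -19.0 -11.0
s2 155 25 x -13.0 22.0 y -19.0 14.0
s2 163 36 x -10.0 29.0 y -19.0 14.0
s2 171 32 x 14.0 35.0 y -21.0 17.0
s2 179 50 x -14.0 39.0 y -22.0 17.0
s2 187 19 x -10.0 40.0 y -22.0 16.0
[ 0.48556557 -0.1046559   0.16271416] -3.3429524772629907e-05 0.0187 ['Unreachable', 'capture', 'close_job', 'get_calibration', 'read_state', 'tcp_to_grasp']
```

View pics/s2full.png

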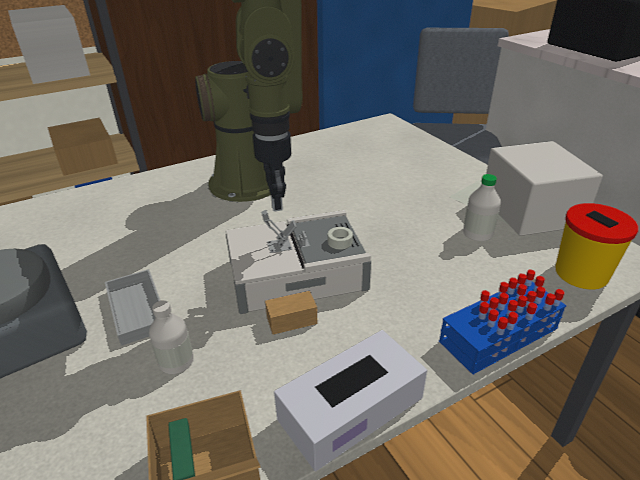

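The finger end shows at about (277,210) in the full image. By depth it is about 30 mm higher than the reported TCP (85 mm above the pivot, against 55 reported), and its centre is about 3 mm back of it. So the fingers passed over the claw without touching it. I'll go by the camera: back off, go 30 mm lower and push again.

>>> {"fn": "servo_tool", "kwargs": {
  "commands": [
    [0,0,-12,0],
    [-30,0,-12,0],
    [-65,0,-12,0],
    [-78,0,-12,0],
    [-78,0,10,0],
    [-78,0,30,0],
    [-78,0,30,0],
    [-78,0,30,0]
  ]
}}

```text
time_s: 3.22
eef_pos: [0.4639, -0.1806, 0.132]
tool_rot: [0.794, 0.608, -0.001, -0.001]
contact_force: [0.2, 0.2, 0.4]
width: -0.0001
```

```bash
python3 - <<'E'
from h import *
b=look("s3")
plan((0,10,25))
m=(abs(b[:,0])<40)&(abs(b[:,1]+80)<25)&(b[:,2]>20)&(b[:,2]<90); k=b[m]
for z in range(20,90,5):
    w=k[(k[:,2]>=z)&(k[:,2]<z+5)]
    if len(w): print(z,len(w),"x",w[:,0].min().round(),w[:,0].max().round(),"y",w[:,1].min().round(),w[:,1].max().round())
E
```

```text
t 3.27 tcp box mm [ -0.  -79.1  25. ] tilt z [-0.001  0.    -1.   ] F [0.1 0.4 0.1] w 0.0001 q [-0.37  0.17 -0.4   1.01 -0.    1.46]
spin needed -0.005
(0, 10, 25) -> [89.1 -0.4  0. ]
50 1 x 3.0 3.0 y -77.0 -77.0
55 12 x 1.0 8.0 y -92.0 -72.0
60 15 x 1.0 13.0 y -91.0 -72.0
65 21 x -2.0 15.0 y -92.0 -71.0
70 18 x 2.0 16.0 y -90.0 -70.0
75 20 x 4.0 17.0 y -92.0 -70.0
80 20 x -5.0 15.0 y -92.0 -72.0
85 15 x 6.0 18.0 y -89.0 -72.0
```

View pics/s3.png

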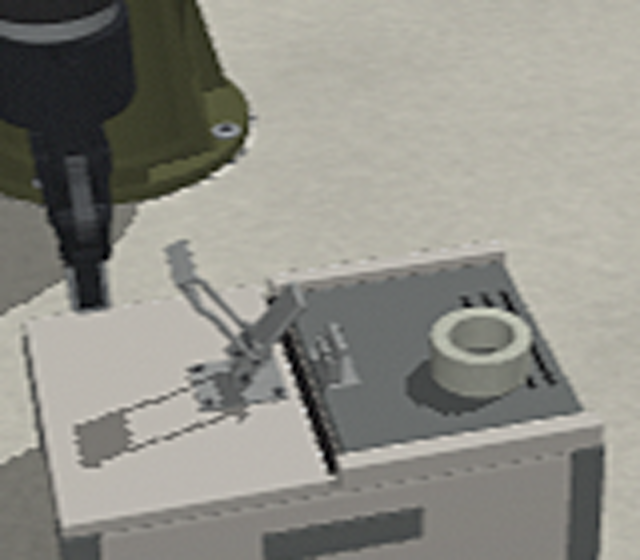

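The finger end at (90,308) is now at z ≈ 54 mm, below the claw plate's outer end at (180,245). I push ahead to just short of upright.

>>> {"fn": "servo_tool", "kwargs": {
  "commands": [
    [20,0,0,0],
    [35,0,0,0],
    [42,0,0,0],
    [49,0,0,0],
    [56,0,0,0],
    [63,0,0,0],
    [70,0,0,0],
    [70,0,0,0]
  ]
}}

```text
time_s: 3.93
eef_pos: [0.4836, -0.1121, 0.1328]
tool_rot: [0.793, 0.609, 0.0, -0.0]
contact_force: [-0.2, -0.2, 0.2]
width: 0.0002
```

```bash
python3 - <<'E'
from h import *
b=look("s4")
plan((0,10,25))
E
```

```text
t 3.98 tcp box mm [ 0.5 -8.4 24.7] tilt z [-0. -0. -1.] F [ 0.7 -0.   0. ] w -0.0 q [-0.23  0.16 -0.4   1.01 -0.    1.6 ]
spin needed -0.004
(0, 10, 25) -> [18.4 -0.6 -0.3]
```

View pics/s4.png

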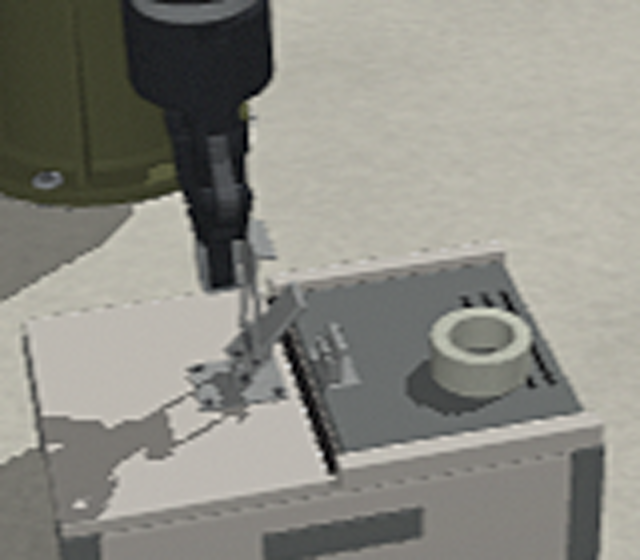

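The claw now stands about upright, with its plate at (250,240) against the finger. I push 18 mm more so that it tips over ahead.

>>> {"fn": "servo_tool", "kwargs": {
  "commands": [
    [6,0,0,0],
    [11,0,0,0],
    [16,0,0,0],
    [18,0,0,0],
    [18,0,0,0],
    [12,0,0,0],
    [5,0,0,0],
    [0,0,0,0]
  ]
}}

```text
time_s: 4.65
eef_pos: [0.483, -0.1141, 0.1327]
tool_rot: [0.794, 0.609, -0.0, 0.0]
contact_force: [-0.1, 0.4, 0.4]
width: 0.0
```

```bash
python3 - <<'E'
from h import *
b=look("s5")
plan((0,10,25))
E
```

```text
t 4.7 tcp box mm [  0.4 -10.6  24.7] tilt z [-0.    -0.001 -1.   ] F [-0.2 -1.4 -0.4] w 0.0001 q [-0.23  0.16 -0.4   1.01 -0.    1.6 ]
spin needed -0.006
(0, 10, 25) -> [20.6 -0.5 -0.3]
```

View pics/s5.png

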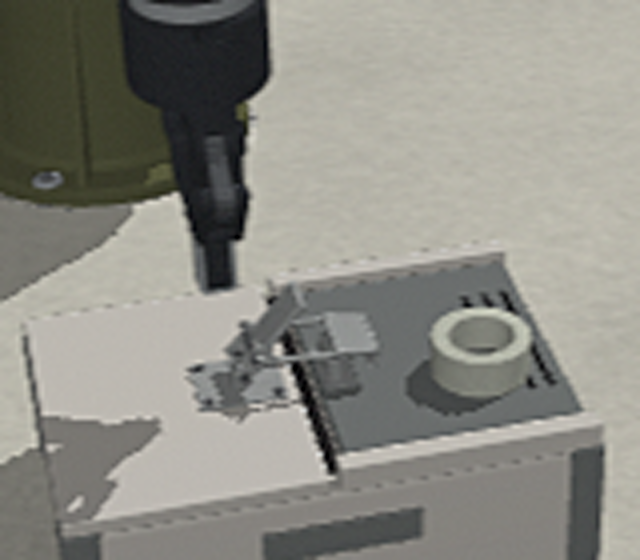

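```bash
python3 - <<'E'
from h import *
b=cloud("scene",np.load("pics/s5.npy"))-PV
B=np.dstack([b[...,:2]@BX,b[...,:2]@BY,b[...,2]])*1000
k=B.reshape(-1,3)
m=(abs(k[:,0])<24)&(k[:,1]>38)&(k[:,1]<90)&(k[:,2]>3)&(k[:,2]<50); w=k[m]; w=w[np.argsort(w[:,1])]
for y in range(38,90,4):
    s=w[(w[:,1]>=y)&(w[:,1]<y+4)]
    if len(s): print(y,len(s),"x",s[:,0].min().round(),s[:,0].max().round(),"z",np.percentile(s[:,2],[5,50,95]).round(1))
m=(abs(k[:,0])<15)&(k[:,1]>10)&(k[:,2]>24)&(k[:,2]<60)&(k[:,1]<45); w=k[m]; i=np.argsort(-w[:,2])[:6]; print("levertip",w[i].round())
plan((0,62,50),(0,62,0))
E
```

```text
38 5 x -16.0 21.0 z [11.4 12.2 14.2]
42 8 x -17.0 20.0 z [ 4.9 10.2 13.5]
46 11 x -18.0 23.0 z [ 4.1 10.8 13.8]
50 26 x -19.0 22.0 z [ 4.1 13.4 15.9]
54 19 x -17.0 21.0 z [11.1 13.2 15.4]
58 17 x -19.0 24.0 z [ 9.4 12.6 13.8]
62 21 x -18.0 22.0 z [10.  11.8 12.9]
66 16 x -18.0 19.0 z [ 7.5 11.2 11.9]
70 24 x -18.0 22.0 z [ 5.8 10.9 12.6]
74 5 x -18.0 21.0 z [ 9.6 10.2 10.8]
levertip [[ 1. 33. 46.]
 [-9. 32. 46.]
 [ 4. 32. 45.]
 [ 6. 29. 45.]
 [ 3. 34. 45.]
 [-3. 31. 44.]]
t 4.7 tcp box mm [  0.4 -10.6  24.7] tilt z [-0.    -0.001 -1.   ] F [-0.2 -1.4 -0.4] w 0.0001 q [-0.23  0.16 -0.4   1.01 -0.    1.6 ]
spin needed -0.006
(0, 62, 50) -> [ 72.6  -0.9 -25.4]
(0, 62, 0) -> [72.7 -0.9 24.6]
```

In the picture the claw plate is lying on the keeper at (350,330). Depth puts it flat at z ≈ 11–13 mm from y 50 to 75, so the lip is beyond the bar, and the lever tip is still up at (33,45). Next I go over the lever and down ahead of its tip.

>>> {"fn": "servo_tool", "kwargs": {
  "commands": [
    [0,0,-28,0],
    [20,0,-28,0],
    [50,0,-28,0],
    [73,0,-28,0],
    [73,0,-28,0],
    [73,0,0,0],
    [73,0,22,0],
    [73,0,24,0]
  ]
}}

```text
time_s: 5.37
eef_pos: [0.4992, -0.0429, 0.1052]
tool_rot: [0.794, 0.609, -0.002, -0.002]
contact_force: [-1.4, 0.2, 0.5]
width: -0.0003
```

```bash
python3 - <<'E'
from h import *
b=look("s6")
plan((0,62,0))
m=(abs(b[:,0])<30)&(abs(b[:,1]-60)<20)&(b[:,2]>16)&(b[:,2]<70); k=b[m]
for z in range(16,70,6):
    w=k[(k[:,2]>=z)&(k[:,2]<z+6)]
    if len(w): print(z,len(w),"x",w[:,0].min().round(),w[:,0].max().round(),"y",w[:,1].min().round(),w[:,1].max().round())
E
```

```text
t 5.42 tcp box mm [-1.4 63.  -1.4] tilt z [-0.005  0.    -1.   ] F [ 0.2 -0.2 -0.1] w -0.0001 q [-0.09  0.2  -0.43  0.95 -0.    1.75]
spin needed -0.005
(0, 62, 0) -> [-1.   1.4 -1.4]
16 3 x 3.0 16.0 y 53.0 56.0
22 1 x 3.0 3.0 y 66.0 66.0
28 9 x 3.0 9.0 y 52.0 71.0
34 23 x -8.0 14.0 y 50.0 71.0
40 22 x -7.0 13.0 y 50.0 71.0
46 25 x -6.0 13.0 y 50.0 71.0
52 22 x -4.0 14.0 y 50.0 71.0
58 22 x -3.0 15.0 y 50.0 68.0
64 2 x 12.0 14.0 y 58.0 60.0
```

View pics/s6.png

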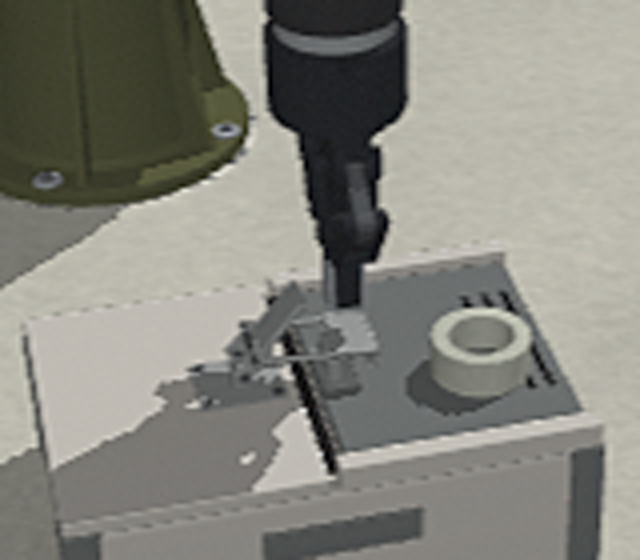

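The finger end at (342,305) is ahead of the lever tip and 15 mm above the claw, with its back face at y ≈ 50. I push the lever back to upright.

>>> {"fn": "servo_tool", "kwargs": {
  "commands": [
    [-10,1,0,0],
    [-17,1,0,0],
    [-23,1,0,0],
    [-29,1,0,0],
    [-35,1,0,0],
    [-41,1,0,0],
    [-47,1,0,0],
    [-47,1,0,0]
  ]
}}

```text
time_s: 6.08
eef_pos: [0.4905, -0.0898, 0.1088]
tool_rot: [0.794, 0.608, -0.001, 0.0]
contact_force: [-0.1, 0.4, 0.2]
width: 0.0001
```

```bash
python3 - <<'E'
from h import *
b=look("s7")
plan((0,3,1),(0,-20,1),(0,-32,-7))
E
```

```text
t 6.13 tcp box mm [ 1.3 15.9  0.6] tilt z [-0.001 -0.001 -1.   ] F [ 0.   0.  -0.3] w -0.0001 q [-0.18  0.18 -0.43  0.95 -0.    1.65]
spin needed -0.006
(0, 3, 1) -> [-12.9  -1.2  -0.4]
(0, -20, 1) -> [-35.9  -1.1  -0.4]
(0, -32, -7) -> [-47.9  -1.    7.6]
```

View pics/s7.png

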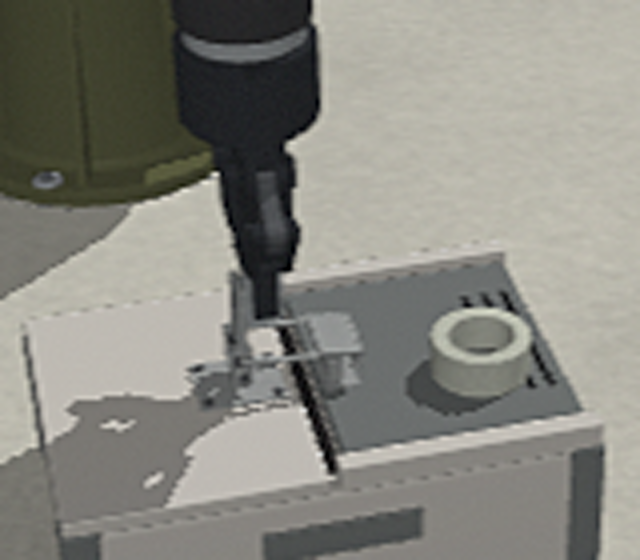

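The lever is now upright at (240,315) and the claw is still lying over the keeper. I follow the lever's arc back and down, to about 0.6 rad.

>>> {"fn": "servo_tool", "kwargs": {
  "commands": [
    [-7,-1,-1,0],
    [-13,-1,-2,0],
    [-19,-1,-2,0],
    [-25,-1,0,0],
    [-30,-1,2,0],
    [-34,-1,4,0],
    [-37,-1,5,0],
    [-37,-1,5,0]
  ]
}}

```text
time_s: 6.8
eef_pos: [0.4801, -0.1247, 0.1035]
tool_rot: [0.794, 0.608, -0.001, 0.0]
contact_force: [1.0, 0.8, -0.0]
width: -0.0
```

```bash
python3 - <<'E'
from h import *
b=look("s8")
plan((0,-20,1))
E
```

```text
t 6.85 tcp box mm [  0.4 -21.   -4.4] tilt z [-0.001 -0.002 -1.   ] F [ 0.4 -0.2  0.1] w -0.0003 q [-0.25  0.18 -0.45  0.94 -0.    1.58]
spin needed -0.006
(0, -20, 1) -> [ 1.  -0.4 -5.4]
```

View pics/s8.png

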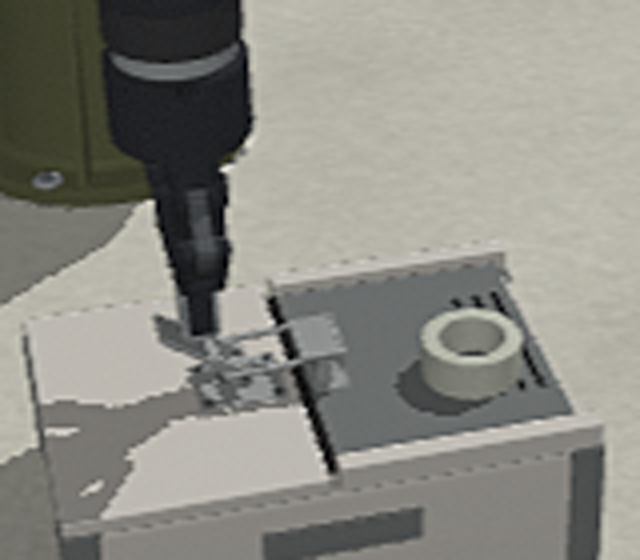

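The lever is now at about 0.6 rad, at (180,330). The claw is hooked and the lid has started to draw in. I continue down.

>>> {"fn": "servo_tool", "kwargs": {
  "commands": [
    [-4,0,3,0],
    [-7,0,6,0],
    [-10,0,10,0],
    [-12,0,14,0],
    [-13,0,18,0],
    [-13,0,21,0],
    [-13,0,22,0],
    [-13,0,22,0]
  ]
}}

```text
time_s: 7.52
eef_pos: [0.4766, -0.1366, 0.0812]
tool_rot: [0.794, 0.609, -0.001, -0.0]
contact_force: [-0.2, -0.0, -0.6]
width: -0.0003
```

```bash
python3 - <<'E'
from h import *
b=look("s9")
plan((0,-34,-27))
E
```

```text
t 7.57 tcp box mm [ -0.  -33.1 -26.6] tilt z [-0.001 -0.    -1.   ] F [-0.2  0.1  0.6] w 0.0001 q [-0.28  0.21 -0.48  0.89 -0.    1.55]
spin needed -0.005
(0, -34, -27) -> [-0.9  0.   0.4]
```

View pics/s9.png

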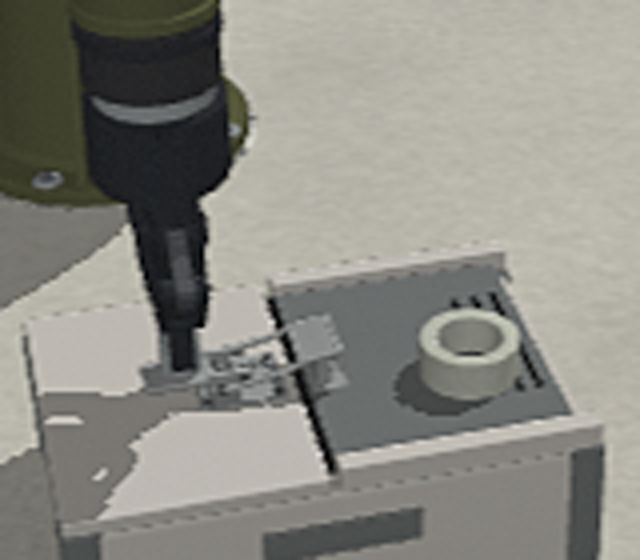

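The lever is nearly flat, with the finger tip on it at (180,372). I press down in small steps and watch the force.

>>> {"fn": "servo_tool", "kwargs": {
  "commands": [
    [0,0,0.7,0],
    [0,0,1.4,0],
    [0,0,2,0],
    [0,0,2,0],
    [0,0,2,0]
  ]
}}

```text
time_s: 7.98
eef_pos: [0.4771, -0.1363, 0.0809]
tool_rot: [0.793, 0.609, 0.0, 0.0]
contact_force: [-3.1, 0.3, 11.1]
width: 0.0
```

```bash
python3 - <<'E'
from h import *
plan((0,-34,-27))
E
```

```text
t 7.98 tcp box mm [  0.4 -33.  -27.1] tilt z [ 0. -0. -1.] F [-3.1  0.3 11.1] w 0.0 q [-0.28  0.21 -0.48  0.89 -0.    1.55]
spin needed -0.005
(0, -34, -27) -> [-1.  -0.4 -0.1]
```

11 N, and the tool has stopped, so the lever is on its stop. I press one more millimetre to confirm, then lift away and look.

>>> {"fn": "servo_tool", "kwargs": {
  "commands": [
    [0,0,1,0],
    [0,0,1,0],
    [0,0,1,0]
  ]
}}

```text
time_s: 8.23
eef_pos: [0.4772, -0.1363, 0.0808]
tool_rot: [0.793, 0.609, 0.0, 0.0]
contact_force: [-5.7, 1.9, 19.4]
width: 0.0004
```

>>> {"fn": "servo_tool", "kwargs": {
  "commands": [
    [0,0,-5,0],
    [0,0,-15,0],
    [0,0,-40,0],
    [0,0,-75,0],
    [-25,0,-100,0],
    [-60,0,-120,0],
    [-95,0,-120,0],
    [-130,0,-120,0]
  ]
}}

```text
time_s: 8.9
eef_pos: [0.4443, -0.2636, 0.2012]
tool_rot: [0.793, 0.609, 0.001, 0.002]
contact_force: [1.2, -0.9, -0.8]
width: -0.0003
```

>>> {"fn": "servo_tool", "kwargs": {
  "commands": [
    [-35,0,0,0],
    [-70,0,0,0],
    [-70,0,0,0],
    [-70,0,0,0]
  ]
}}

```text
time_s: 9.23
eef_pos: [0.4247, -0.3308, 0.1988]
tool_rot: [0.794, 0.607, 0.0, -0.0]
contact_force: [0.5, 0.6, -0.3]
width: 0.0001
```

```bash
python3 - <<'E'
from h import *
b=look("s10")
im,d=ctrl.capture("top"); np.save("pics/t10.npy",d); cv2.imwrite("pics/t10.png",cv2.resize(im[195:335,260:440],None,fx=4.3,fy=4.2,interpolation=cv2.INTER_CUBIC))
P=cloud("top",d).reshape(-1,3)-PV; bt=np.c_[P[:,:2]@BX,P[:,:2]@BY,P[:,2]]*1000
plan((0,-34,-27))
for nm,k in (("scene",b),("top",bt)):
  k=k[(abs(k[:,0])<12)]
  for y in range(-70,82,4):
    s=k[(k[:,1]>=y)&(k[:,1]<y+4)&(k[:,2]<60)]
    if len(s): print(nm,y,len(s),"z",np.percentile(s[:,2],[5,50,95]).round(1))
E
```

```text
t 9.33 tcp box mm [  -0.7 -232.4   90.8] tilt z [-0.     0.001 -1.   ] F [-1.1  0.1  0.1] w 0.0001 q [-0.66  0.2  -0.2   1.17  0.    1.17]
spin needed -0.005
(0, -34, -27) -> [198.3  -0.2 117.9]
scene -70 10 z [-13.9 -12.2 -10.5]
scene -66 11 z [-13.  -11.5  -9.2]
scene -62 10 z [-13.2 -11.3  -9.4]
scene -58 21 z [-12.4   2.    4.6]
scene -54 16 z [-12.2   2.6   5.4]
scene -50 18 z [-12.6   2.9   5.6]
scene -46 14 z [-13.5   4.    4.8]
scene -42 19 z [-10.7   2.7   5.3]
scene -38 13 z [-13.2   2.2   5.9]
scene -34 17 z [-12.2   3.2   5.4]
scene -30 17 z [-11.8   3.1   4.7]
scene -26 15 z [-10.2   3.6   5.5]
scene -22 11 z [-10.9   4.6   7.1]
scene -18 12 z [-1.2  1.8  6.2]
scene -14 11 z [-9.1 -1.1  6.3]
scene -10 13 z [-3.3  4.1  7.1]
scene -6 12 z [-2.1  4.1  6.1]
scene -2 12 z [-3.1  5.1  6.2]
scene 2 9 z [-10.6  -5.7   2.2]
scene 6 6 z [-10.7  -9.3  -7. ]
scene 10 7 z [-10.7  -9.9  -8. ]
scene 14 8 z [-11.  -10.3  -8.1]
scene 18 8 z [-10.6  -8.7  -7.9]
scene 22 6 z [-12.  -10.8  -9.7]
scene 26 11 z [-14.  -10.8  11.8]
scene 30 18 z [-13.   10.9  13. ]
scene 34 19 z [-13.    8.5  
[... 843 characters left out ...]
[-12.9 -10.8   3.5]
top -6 19 z [-9.4  1.1  5.7]
top -2 23 z [-1.5  4.   6.6]
top 2 22 z [-13.2   0.8   5.3]
top 6 21 z [-15.1 -12.   -8. ]
top 10 18 z [-16.3 -11.2  -8.8]
top 14 22 z [-14.9 -11.   -8.5]
top 18 19 z [-14.9 -10.3  -8. ]
top 22 20 z [-17.4 -12.9  -9.8]
top 26 20 z [-16.5 -12.7 -10. ]
top 30 19 z [-14.9   9.9  10.9]
top 34 19 z [ 6.9  9.2 13. ]
top 38 19 z [ 7.8 10.2 12.7]
top 42 22 z [ 7.6 10.6 12.3]
top 46 20 z [ 6.4 10.5 12.7]
top 50 21 z [ 7.4 12.4 15. ]
top 54 20 z [-14.   10.4  14.3]
top 58 20 z [-16.7 -13.6 -11. ]
top 62 18 z [-16.6 -13.3  -8.7]
top 66 21 z [-15.8 -14.5 -12.1]
top 70 20 z [-16.9 -12.8 -10.9]
top 74 19 z [-17.  -14.9 -10.8]
top 78 20 z [-19.  -14.4  -9.9]
```

View pics/s10.png

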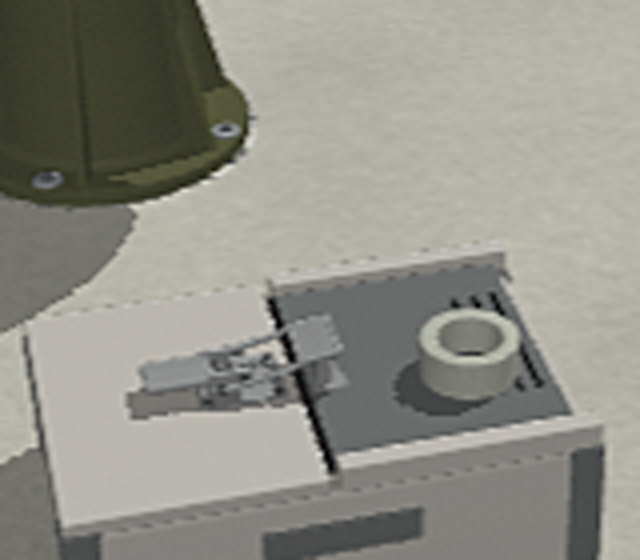

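View pics/t10.png

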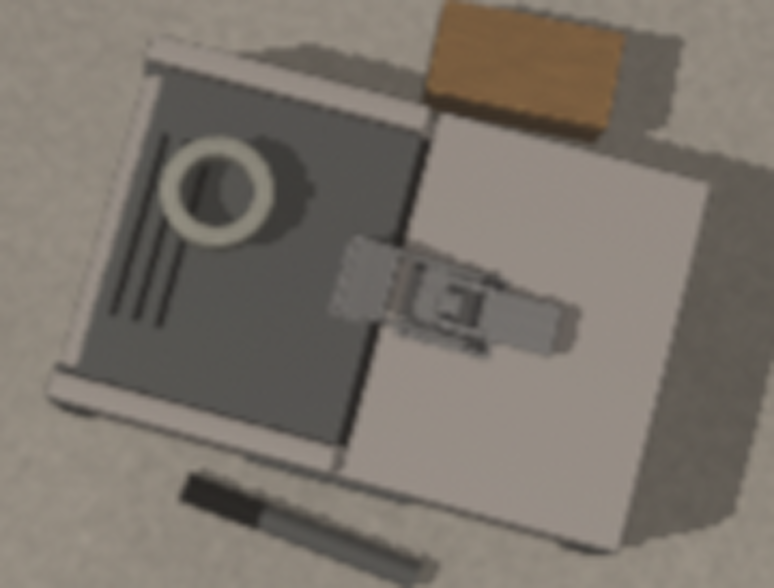

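The lever lies flat at (180,370): its top face is at z ≈ 2–3 mm along its whole length. The claw plate is hooked over the keeper at (320,335). In the top view the tape roll moved with the lid by about 7 mm, so the lid is drawn shut. The pen and carton show no shift and the arm is clear, so I hand in.

```bash
python3 - <<'E'
from bench import ctrl
print(ctrl.close_job())
E
```

```text
the job is handed in; nothing more can be done
None
```

The latch is closed: the claw is hooked behind the keeper bar, the lever lies flat, and the lid is drawn shut. I handed the job in about 9.3 s into the run; no verdict was reported.

- **What I did:** I pushed the claw ahead past upright with the closed fingers, and it fell over the keeper. Then I pushed the lever back from ahead, followed it down and pressed it onto its stop; the tool stopped moving as the force rose from 11 to 19 N. I then moved the arm clear.
- **Claw hooked while the lever was up:** depth showed the plate lying on the bar and reaching to about 75 mm ahead of the pivot, with the lever still at about 2.2 rad. The lip itself I inferred from the claw's size and did not see directly.
- **Final state:** about 1.1 s after the release the lever's top face was level at 2–3 mm above the pivot along its length, so its angle is about 0. The claw plate covered 30 to 56 mm ahead of the pivot, over the bar. The lid had moved about 7 mm, judged from the tape roll riding on it. The carton and pen showed no shift; I did not re-measure the gel bottle, tray or spray bottle, but the arm touched nothing near them.
- **What disagreed:** the closed fingers end about 30 mm higher than the reported tool point, and about 3 mm back of it. My first push at the claw therefore passed over it without touching; I corrected for this from the depth picture. The final press stopped at the height this correction predicted.

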